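Set a board out over the open drawer to its cutting line and hold it

TASK

A piece has to be sawn off the longer board, the one with the pencil line across it, and the offcut should drop into the upper drawer of the little grey cabinet it lies on. First pull the upper drawer out all the way to its stop; then slide that board, flat on the cabinet top and without lifting it off, straight out over the open drawer until its pencil line lies right over the front edge of the cabinet top, with the board square to that edge. Most of the board then hangs out and it would tip, so finish while still holding it flat in place with the gripper; leave the other board, the lower drawer and everything else where they are.

Things in the scene. Friction and masses are not known exactly. Their poses are not given: they have to be found in the camera images.
- cabinet: grey laminate cabinet fixed to the table, 280 mm deep (its x), 360 mm wide (its y), 150 mm high, with two drawers one above the other. Origin: centre of its underside. Its front, where the drawers open, faces its own -x, which points roughly to the robot's right (world -y). The flat top panel is 150 mm above the table and reaches from 15 mm behind the drawers' front faces (x = -125 mm) to the back (x = +140 mm).
- edge (a point): the middle of the front edge of the cabinet's top panel, on its upper face (cabinet x = -125 mm, y = 0, z = 150 mm); axes as the cabinet's: -x points outward over the drawer, y along the edge, z up
- cabinet_drawer0 (a joint): opening of the upper drawer in m: 0 shut, about 0.198 at its stop; it slides along the cabinet's -x with about 1 N of friction plus a little damping and stays where it is left
- cabinet_drawer0_handle (a point): middle of the upper drawer's steel bar handle, moving with the drawer: a level bar 11 mm thick, 120 mm long along the cabinet's y, its centre 35 mm out from the drawer's front face, 38 mm below the cabinet's top face (112 mm above the table); 29 mm are free between bar and drawer front. It can be pinched across the bar from above.
- cabinet_drawer1 (a joint): opening of the lower drawer in m, shut at 0; to be left shut
- board: the board to set out: loose pale wooden board, 240 mm long (its x), 50 mm wide (its y), 14 mm thick (its z), 0.09 to 0.18 kg, lying flat on the cabinet top to one side of the middle, roughly parallel with the cabinet's depth, its -x end hanging 10 to 70 mm out over the front. Origin: centre of its underside. Its +x end is the rear one and stays on the cabinet. With the line over the edge its middle is 30 mm beyond the edge, so that it tips if let go.
- line (a point): middle of the pencil line on the board's upper face: a dark line 3 mm wide drawn across the board and down its sides, 30 mm from its middle towards the rear (+x), thus 150 mm from the front end and 90 mm from the rear end
- plain: the other board, on the other side of the cabinet top: same wood, width and thickness but only 160 mm long and with no line; not to be moved. The two boards may lie either way round (left or right).
- tape: bystander: roll of paper tape lying flat on the cabinet top near its back edge, between the boards (48 mm across, 18 mm high)
- stick: bystander: clear glue stick, 200 mm long and 11 mm thick, lying on the table in front of the cabinet, underneath the path of the drawer
- gluegun: bystander: glue gun lying on its side on the table, about 190 x 105 x 36 mm
- scissors: bystander: scissors with blue handles lying on a green cutting mat, about 165 mm long
- twine: bystander: drum of twine standing on the table, 94 mm across and 70 mm high
- mug: bystander: white cup standing on the table, 76 mm across and 90 mm high
There are look-alikes about, which are no part of the job. What is shaped like the board but pink is not meant.

How it is judged:
On the way, in this order (a step that is already met when the one before it is completed fails the run):
1. the upper drawer is pulled out to its stop (more than 170 of 198 mm) (value of joint cabinet_drawer0 above 0.17 m), for 0.2 s.
2. the board's line lies over the front edge of the cabinet top, board square, flat and held (value of joint cabinet_drawer0 above 0.17 m and x of line in the frame of edge between -0.006 and 0.006 m and angle between the x axis of board and the x axis of edge, either way round below 0.09 rad and y of line in the frame of edge between -0.15 and 0.15 m and z of board in the frame of edge between -0.005 and 0.005 m and angle between board's own z axis and vertical below 0.05 rad and contact force between the fingers and board above 0.5 N and linear speed of board below 0.01 m/s), for 0.3 s.
At the end, for the whole second after the job is handed in: Upper drawer open over 170 mm (stop 198); pencil line within 6 mm of the cabinet top's front edge, board square to it within 5 degrees and flat on the top (tilt under 3 degrees, height within 5 mm), at rest, the fingers still touching it with over 0.5 N (all of step 2); the arm keeps its last pose, push and grip.
It fails at once if the board tips or is tilted more than 11 degrees (angle between board's own z axis and vertical above 0.2 rad).
It fails at once if the board is lifted more than 20 mm off the cabinet top (z of board in the frame of edge above 0.02 m).
It fails at once if the lower drawer is opened more than 30 mm (value of joint cabinet_drawer1 above 0.03 m).
It fails at once if a bystander or the other board is moved more than 30 mm (distance of any of plain, tape, stick, gluegun, scissors, twine, mug from where it was at the start of the episode above 0.03 m).
It also fails if it takes over 48 s, if anything falls off the work surface, if the arm or the gripper's body presses on something with over 40 N, if the wrist force passes 120 N, or if a joint passes its speed limit or range.

ROBOT

A 6-joint arm with a two-finger parallel gripper is mounted at the origin on the work surface. World frame = base frame: x ahead of the robot, y to its left, z up, the work surface at z = 0. Lengths are in m, angles in rad, forces in N, time in s.
With the tool pointing down it reaches from about 0.25 to 0.8 m from the base axis. Payload 3.9 kg.
Tool frame: the origin (TCP) lies at the very end of the fingers, on their centre line; the grasp point (between the pads) lies 19 mm behind it; z points along the fingers, y is the direction in which the jaws open and shut (so a half turn about z gives the same grasp; the last joint's range is limited). The gripper opens to 85 mm and grips with 20 to 120 N. Pads are 22 mm wide; open, the fingers measure 114 mm over their backs; the gripper's body (76 mm by 85 mm) begins 54 mm behind the grasp point. The pads swing forward as they close: fully open they stand 13 mm farther back than shut.
Start: joints at [1.28, 0.26, -0.138, 1.173, 0, 1.571], TCP at [0.151, 0.503, 0.231] pointing down, gripper open.
Joint ranges: [-2.78, 2.78], [-0.83, 1.72], [-1.28, 1.37], [-1.9, 2.12], [-1.57, 1.48], [-3.14, 3.14]. Speed limits (rad/s): [2.57, 2.57, 3.14, 3.14, 3.14, 3.14].

INTERFACE

Orientations are given as a rotation vector (axis times angle).
In Python, from rig import readout, vision, order, spotter gives the robot as it stands.
- The arm moves only by the tool carry_out, never from a script. Its argument "deltas" is a list that holds one entry, the list of rows, each a list of 5 numbers: the shift along the tool's x, y, z in m, then the turn about the tool's z in degrees, then the closure, from 0 (fully open) to 1 (shut). A call has 1 to 12 rows; each row is the pose to reach, as a shift and turn from the pose commanded when the call began, along the tool's axes at that moment; what a row does not reach only later rows make up. A row lasts 1/8 s, in which the tool goes at most 62.5 mm and 10.7 degrees, less where a joint would pass 70% of its speed; a pose out of reach is approached as far as the arm can. A call with a gripper value outside its range is refused whole. The fingers move at their own pace and stop on an object; the grip force is fixed at half the most. Time passes only in rows, so rows that repeat a pose let the fingers close. It gives the time, the measured TCP pose, the force and the opening at its end, in the units of the state.
- readout.get_state(): the state, without advancing time (a new reading comes with each control period).
- vision.read_camera(name): name is "scene" or "top" or "wrist"; returns a dict with "img" (420x560x3 uint8, red, green, blue), "range_z" (420x560 float32, m along the optical axis (not along the pixel's ray), 0 where there is no reading), "intrinsics" (3x3 intrinsics, pixels), "eye" and "attitude" of the camera in the world; the wrist camera has in their place "hand_eye" (4x4, takes a point from camera to tool coordinates, whose origin is the TCP and whose axes are the flange's). Camera axes: x right, y down, z forward; pixel columns grow to the right and rows downward; lengths in m; the calibration is good to about 2 mm. A picture is of the moment at which its call begins: read the wrist's pose just before it.
- order.job_done(): hands the job in, once; it reports no verdict.
Trained networks look in a picture, given as the dict that the camera call returned (one of the last four; its "shot" number tells which), for a name from the list of things; names that differ only in an ending like _2 or _b are one class to them, and where a whole thing is asked for, a point or a joint stands for the part that bears it (a point fixed in the world has none). Each returns a list of dicts, best first, with "conf" (0 to 1); they miss things now and then, are a little off and sometimes report something else, mostly with a low value. They report only what shows in the picture. A call takes as long as a camera call. They do not tell look-alikes from the thing itself.
- spotter.search_frame(thing, picture): "at" ([column, row] in pixels, amid what is visible of it).
- spotter.regions_of(thing, picture): "pixels" (420x560 bool, what is visible of it) and "at" ([column, row] in pixels, amid what is visible of it).
- spotter.pinpoint(thing, picture): "at" ([column, row] in pixels: a listed point, or the origin of a listed thing).
The state is a dict: "time": time; "joints": joint angles; "dq": joint speeds; "effort": joint torques, N m; "tool_pos": TCP position; "tcp_rot": TCP orientation; "wrist_force": force on the tool from outside, world axes, zero at the start; "moment": the same for the moment, N m; "gripper_width": opening from 0.0 (shut) to 1.0 (fully open).
Only numpy, scipy, OpenCV 4.12 (cv2) and the standard library are available. Lean on these libraries where they do the work, as an engineer would, in place of code of your own. Each camera call takes 0.05 s, during which the arm holds its last target.

## Working session

There is one attempt and no reset: what is moved stays moved. The work goes in short steps, Python scripts to look and compute and a tool call to move; the robot and the scene stay as the last step left them, time stands still between calls to the robot, and variables do not carry over. Pictures are saved under pics/ and viewed, and the job is handed in when it is done.

Besides the shell and the picture viewer there is one more tool, called after "Emit:" by a JSON object that holds its "name" and its "arguments", one argument or row to a line. carry_out: Moves the arm, as the interface text tells. Its arguments: {"type":"object","properties":{"deltas":{"type":"array"}},"required":["deltas"]}

```bash
ls; mkdir -p pics; cat > h.py <<'E'
import numpy as np, cv2
from scipy.spatial.transform import Rotation as R
from rig import readout, vision, order, spotter
def save(p,n,crop=None,s=1):
    im=p["img"][:,:,::-1]
    if crop: im=im[crop[1]:crop[3],crop[0]:crop[2]]
    cv2.imwrite("pics/"+n,cv2.resize(im,None,fx=s,fy=s,interpolation=cv2.INTER_CUBIC))
def att(p):
    a=np.array(p["attitude"],float)
    return a if a.shape==(3,3) else R.from_rotvec(a).as_matrix()
def ray(p,uv):
    K=p["intrinsics"]; d=np.linalg.inv(K)@np.array([uv[0],uv[1],1.0]); return d
def at_z(p,uv,z):
    d=att(p)@ray(p,uv); e=np.array(p["eye"]); return e+d*(z-e[2])/d[2]
def at_d(p,uv):
    u,v=int(round(uv[0])),int(round(uv[1])); dd=p["range_z"][v-1:v+2,u-1:u+2]; dd=np.median(dd[dd>0]) if (dd>0).any() else np.nan
    return np.array(p["eye"])+att(p)@ray(p,uv)*dd
def proj(p,X):
    c=att(p).T@(np.array(X)-p["eye"]); q=p["intrinsics"]@c; return q[:2]/q[2]
E
python3 - <<'E'
from h import *
s=readout.get_state(); print({k:np.round(v,3) for k,v in s.items()})
for n in("top","scene"):
    p=vision.read_camera(n); save(p,n+"0.png"); print(n,p["eye"],p["attitude"],p["intrinsics"])
    for t in("cabinet","edge","cabinet_drawer0_handle","board","line","plain","stick"):
        for f in (spotter.pinpoint,):
            print(t,[(np.round(o["at"]),round(o["conf"],2)) for o in f(t,p)][:4])
E
```

```text
pics
{'time': np.float64(0.0), 'joints': array([ 1.28 ,  0.261, -0.139,  1.173, -0.   ,  1.571]), 'dq': array([ 0.   ,  0.   , -0.002,  0.001, -0.   , -0.   ]), 'effort': array([-0.0000e+00, -4.0568e+01,  2.5392e+01,  1.9000e-02, -0.0000e+00,
        0.0000e+00]), 'tool_pos': array([0.15 , 0.502, 0.23 ]), 'tcp_rot': array([-4.550e-01, -3.108e+00,  3.000e-03]), 'wrist_force': array([-0.455,  0.491, -0.034]), 'moment': array([-0.022,  0.01 , -0.008]), 'gripper_width': np.float64(0.999)}
top [0.38996749 0.00735456 1.46031022] [-2.20721717  2.18400543 -0.08096707] [[421.60333881   0.         281.38869911]
 [  0.         421.60333881 211.90100034]
 [  0.           0.           1.        ]]
cabinet [(array([238., 202.]), 0.69)]
edge []
cabinet_drawer0_handle [(array([287., 213.]), 0.62)]
board [(array([248., 172.]), 0.7), (array([120., 240.]), 0.69)]
line [(array([108., 229.]), 0.94), (array([237., 172.]), 0.68), (array([320., 180.]), 0.31)]
plain [(array([228., 233.]), 0.84), (array([380., 273.]), 0.33)]
stick [(array([319., 177.]), 0.58), (array([366., 148.]), 0.24)]
scene [0.837873   0.70414505 1.35097532] [-0.65056009 -2.83512223  0.81583315] [[526.06844733   0.         277.77712895]
 [  0.         526.06844733 213.88972388]
 [  0.           0.           1.        ]]
cabinet [(array([303., 279.]), 0.82)]
edge [(array([291., 214.]), 0.64)]
cabinet_drawer0_handle [(array([280., 200.]), 0.88), (array([301., 279.]), 0.53)]
board [(array([262., 250.]), 0.94), (array([415., 386.]), 0.89), (array([280., 198.]), 0.34), (array([292., 130.]), 0.15)]
line [(array([266., 256.]), 0.97), (array([412., 394.]), 0.94), (array([300., 281.]), 0.54)]
plain [(array([336., 237.]), 0.66)]
stick [(array([233., 209.]), 0.73), (array([302., 280.]), 0.57)]
```

View pics/top0.png

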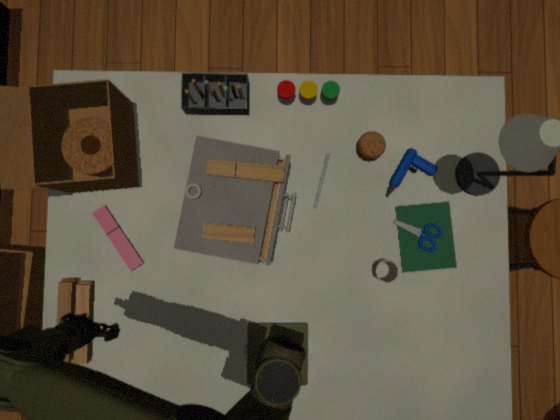

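View pics/scene0.png

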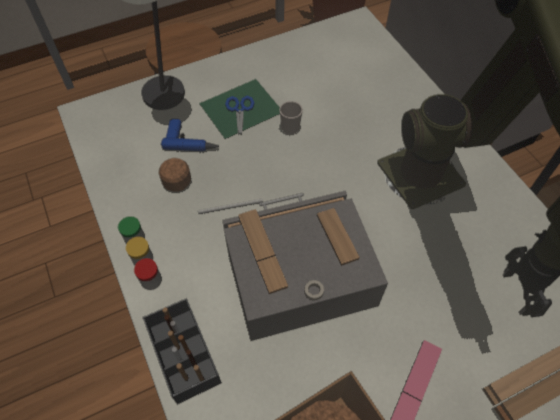

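Candidates for the board: a pale board with a line at top (245,171), which matches. The others are the short plain board at (228,233), the pink look-alike at (118,238), and stock boards at (75,320), which are off the cabinet. I'll choose (245,171) and check it in a crop.

```bash
python3 - <<'E'
from h import *
p=vision.read_camera("top"); save(p,"top1c.png",(165,125,345,275),4.2)
q=vision.read_camera("scene"); save(q,"sc1c.png",(190,170,400,340),3.7)
def cloud(p):
    v,u=np.mgrid[0:420,0:560]; d=p["range_z"]; K=p["intrinsics"]
    c=np.stack([(u-K[0,2])/K[0,0]*d,(v-K[1,2])/K[1,1]*d,d],-1)
    return c@att(p).T+np.array(p["eye"])
for n,pp in(("top",p),("scene",q)):
    P=cloud(pp); z=P[...,2]
    box=(P[...,0]>0.2)&(P[...,0]<0.8)&(P[...,1]>0)&(P[...,1]<0.45)&(pp["range_z"]>0)
    print(n,"table z",np.median(z[(np.abs(z)<.03)]))
    m=box&(np.abs(z-0.15)<.006)
    m2=box&(z>.13)&(z<.18)
    for mm in(m,m2):
        nn,l,st,ce=cv2.connectedComponentsWithStats(mm.astype(np.uint8)); k=1+np.argmax(st[1:,4]); X=P[l==k][:,:2].astype(np.float32)
        r=cv2.minAreaRect(X); print(len(X),r, np.median(P[l==k][:,2])); print(np.round(cv2.boxPoints(r),4).tolist())
    # boards
    mb=box&(z>.158)&(z<.172)
    nn,l,st,ce=cv2.connectedComponentsWithStats(mb.astype(np.uint8))
    for k in range(1,nn):
        if st[k,4]>80:
            X=P[l==k]; r=cv2.minAreaRect(X[:,:2].astype(np.float32)); print("bd",st[k,4],r,X[:,2].mean(),ce[k])
    for t in("line","cabinet_drawer0_handle"):
        for o in spotter.pinpoint(t,pp)[:2]: print(t,o["at"],at_z(pp,o["at"],.164 if t=="line" else .112),at_d(pp,o["at"]))
E
```

```text
top table z 0.0011195674277912904
7367 ((0.5106285810470581, 0.15951108932495117), (0.2744300961494446, 0.3607121407985687), 79.94185638427734) 0.15083962579896482
[[0.3091000020503998, 0.05590000003576279], [0.6642000079154968, -0.0071000000461936], [0.7121999859809875, 0.2630999982357025], [0.3569999933242798, 0.3260999917984009]]
9888 ((0.5097652673721313, 0.154643714427948), (0.2843168079853058, 0.3607121407985687), 79.94185638427734) 0.1519286134360377
[[0.3073999881744385, 0.04619999974966049], [0.6625000238418579, -0.01679999940097332], [0.7121999859809875, 0.2630999982357025], [0.3569999933242798, 0.3260999917984009]]
bd 1188 ((0.6008341908454895, 0.11241075396537781), (0.22850659489631653, 0.05087466165423393), 84.8873062133789) 0.1649023438308787 [242.83249158 169.4452862 ]
bd 119 ((0.5329107642173767, 0.26456499099731445), (0.04579924792051315, 0.04614279419183731), 41.180747985839844) 0.1673055334055001 [193.08403361 190.34453782]
bd 842 ((0.4066937565803528, 0.15537086129188538), (0.16022661328315735, 0.04993785172700882), 85.07978057861328) 0.16490535084550248 [227.9406
[... 1048 characters left out ...]
06), 84.77304077148438) 0.1642667265757938 [337.4249531  235.62195122]
bd 1580 ((0.6003042459487915, 0.11330223828554153), (0.22977422177791595, 0.05066931992769241), 84.95092010498047) 0.16431993483961693 [263.18797468 252.45506329]
bd 212 ((0.5331591963768005, 0.2667514383792877), (0.04708592966198921, 0.04628179222345352), 37.057865142822266) 0.1667193894830491 [313.56603774 289.08490566]
line [414.0, 393.7] [0.45131831 0.58207511 0.164     ] [0.40294867 0.56680049 0.01547364]
line [265.6, 256.2] [0.60033234 0.13350584 0.164     ] [0.60028834 0.13340014 0.16378014]
cabinet_drawer0_handle [282.2, 201.5] [ 0.47427705 -0.02804371  0.112     ] [ 4.41411938e-01 -9.42255939e-02  1.01359050e-05]
```

View pics/top1c.png

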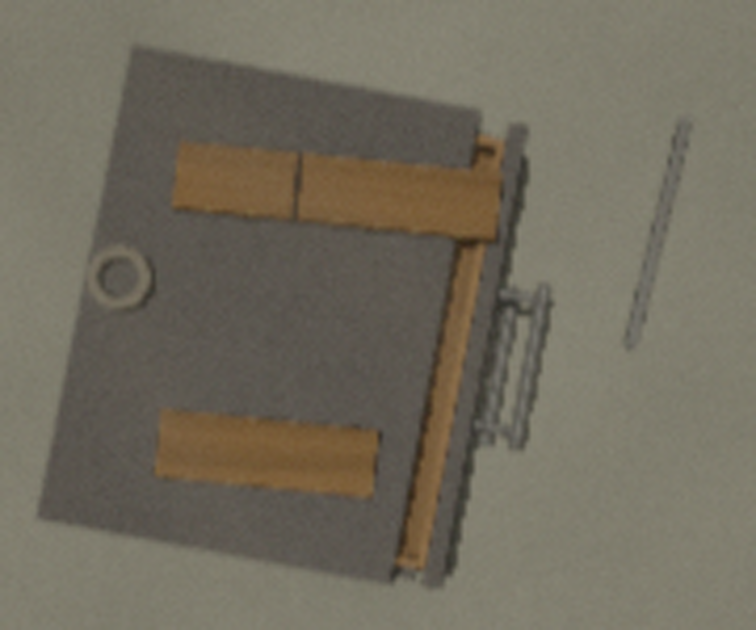

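View pics/sc1c.png

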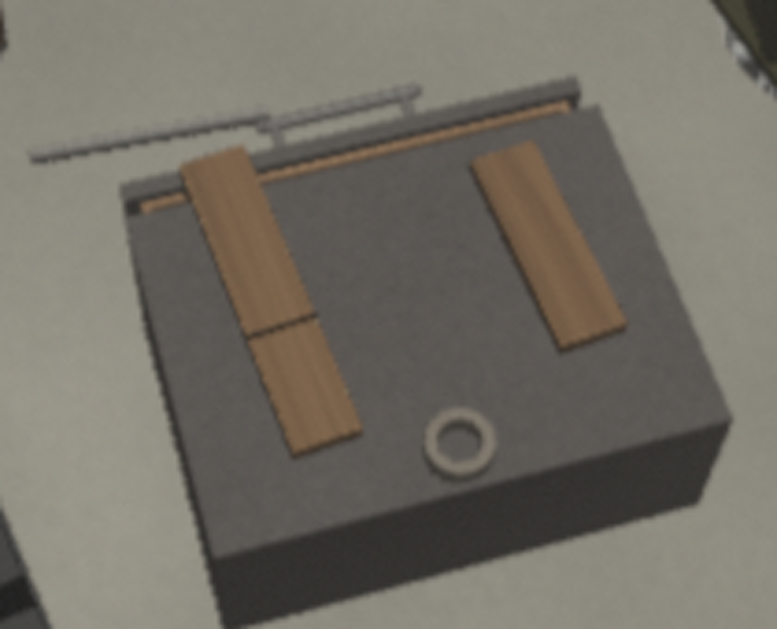

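Line confirmed at crop (300,185), so this is the longer board on the cabinet, and it is neither pink nor plain. The drawer looks slightly ajar: the orange strip and the bar at crop (535,370) show it. Next I'll measure the handle and tool axes.

```bash
cat >> h.py <<'E'
def cloud(p):
    v,u=np.mgrid[0:420,0:560]; d=p["range_z"]; K=p["intrinsics"]
    c=np.stack([(u-K[0,2])/K[0,0]*d,(v-K[1,2])/K[1,1]*d,d],-1)
    return c@att(p).T+np.array(p["eye"])
XC=np.array([0.1746,0.9846]); YC=np.array([-0.9846,0.1746]); E0=np.array([0.4875,0.0350])
def cab(X):
    d=np.asarray(X)[...,:2]-E0; return np.stack([d@XC,d@YC],-1)
def w(x,y): return E0+x*XC+y*YC
E
python3 - <<'E'
from h import *
for n in("top","scene"):
    p=vision.read_camera(n); P=cloud(p); c=cab(P); z=P[...,2]
    m=(p["range_z"]>0)&(c[...,0]>-.12)&(c[...,0]<-.005)&(np.abs(c[...,1])<.16)
    for lo in np.arange(-.12,0,.005):
        k=m&(c[...,0]>=lo)&(c[...,0]<lo+.005)&(np.abs(c[...,1])<.04)
        if k.any(): print(n,round(lo,3),k.sum(),np.round(np.percentile(z[k],[10,50,90]),3))
    k=m&(z>.1)&(z<.125)&(c[...,0]<-.045); print("bar",k.sum(),np.percentile(c[k],[2,50,98],axis=0),np.median(z[k]))
    if n=="top": print("px292,213",cab(at_z(p,(292.4,213.1),.112)))
s=readout.get_state(); M=R.from_rotvec(s["tcp_rot"]).as_matrix(); print(np.round(M,3))
wp=vision.read_camera("wrist"); save(wp,"w0.png"); print(np.round(wp["hand_eye"],3))
E
```

```text
top -0.12 32 [-0.002  0.001  0.005]
top -0.115 35 [-0.003  0.001  0.005]
top -0.11 32 [-0.004  0.001  0.004]
top -0.105 32 [-0.003  0.001  0.004]
top -0.1 35 [-0.003  0.001  0.005]
top -0.095 32 [-0.003  0.001  0.005]
top -0.09 31 [-0.002  0.001  0.004]
top -0.085 17 [-0.005  0.     0.006]
top -0.08 34 [0.114 0.117 0.121]
top -0.075 44 [0.111 0.118 0.122]
top -0.07 43 [-0.002  0.001  0.116]
top -0.065 35 [-0.003  0.001  0.007]
top -0.06 32 [-0.     0.028  0.054]
top -0.055 36 [0.051 0.056 0.06 ]
top -0.05 35 [-0.002  0.053  0.057]
top -0.045 35 [-0.005 -0.     0.004]
top -0.04 43 [0.002 0.138 0.141]
top -0.035 41 [0.135 0.138 0.141]
top -0.03 40 [0.133 0.138 0.142]
top -0.025 37 [0.126 0.129 0.137]
top -0.02 35 [0.084 0.088 0.13 ]
top -0.015 36 [0.082 0.086 0.089]
top -0.01 38 [0.083 0.086 0.088]
bar 175 [[-0.07928879 -0.06089968]
 [-0.07252157  0.00036034]
 [-0.04597721  0.05957125]] 0.11678415687059496
px292,213 [-0.08028951  0.00334627]
scene -0.085 1 [0.11 0.11 0.11]
scene -0.08 20 [0.113 0.115 0.117]
scene -0.075 50 [0.112 0.116 0.12 ]
scene -0.07 35 [0.112 0.115 0.119]
scene -0.04 23 [0.135 0.138 0.139]
scene -0.035 47 [0.135 0.138 0.141]
scene -0.03 65 [0.127 0.137 0.141]
scene -0.025 82 [0.126 0.131 0.139]
scene -0.02 39 [0.124 0.128 0.131]
bar 195 [[-0.07952008 -0.06095264]
 [-0.07099782 -0.00012334]
 [-0.05475418  0.0594757 ]] 0.11583960119636405
[[-0.958  0.287 -0.   ]
 [ 0.287  0.958  0.   ]
 [ 0.     0.    -1.   ]]
[[-0.001 -0.953 -0.304  0.078]
 [ 1.    -0.001  0.     0.   ]
 [-0.    -0.304  0.953 -0.143]
 [ 0.     0.     0.     1.   ]]
```

Emit:
{"name": "carry_out", "arguments": {
  "deltas": [
    [[-0.04,-0.036,-0.01,-0.6,0.3],[-0.08,-0.072,-0.02,-1.2,0.7],[-0.12,-0.11,-0.02,-1.8,0.7],[-0.16,-0.146,-0.02,-2.4,0.7],[-0.2,-0.183,-0.02,-3,0.7],[-0.24,-0.219,-0.02,-3.6,0.7],[-0.28,-0.256,-0.02,-4.2,0.7],[-0.32,-0.292,-0.02,-4.8,0.7],[-0.36,-0.329,-0.02,-5.4,0.7],[-0.4,-0.365,-0.02,-6,0.7],[-0.44,-0.402,-0.02,-6.6,0.7],[-0.466,-0.4255,-0.02,-6.6,0.7]]
  ]
}}

```text
time: 2.75
tool_pos: [0.4761, -0.0405, 0.2514]
tcp_rot: [0.279, 3.128, -0.0]
wrist_force: [0.2, 1.4, 0.6]
gripper_width: 0.301
```

```bash
python3 - <<'E'
from h import *
s=readout.get_state(); M=R.from_rotvec(s["tcp_rot"]).as_matrix(); print(np.round(M,3),s["tool_pos"],s["joints"],s["gripper_width"],cab(s["tool_pos"]))
wp=vision.read_camera("wrist"); save(wp,"w1.png")
E
```

```text
[[-0.984  0.177  0.001]
 [ 0.177  0.984 -0.   ]
 [-0.001 -0.    -1.   ]] [ 0.47606633 -0.04054243  0.2513555 ] [-8.48676423e-02  1.70272335e-01 -2.03661039e-01  1.19608302e+00
 -1.32228681e-04  9.28114630e-02] 0.3011196205253915 [-0.07637539 -0.00193211]
```

View pics/w1.png

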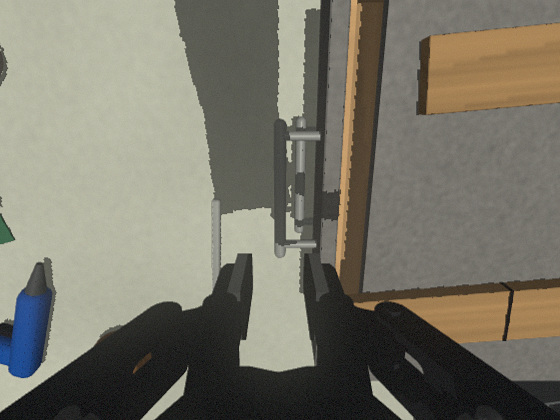

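The wrist view shows the upper bar at column 280, rows 125–250, with the jaws straddling that column. I'll check it numerically.

```bash
cat >> h.py <<'E'
def wcloud(wp,s):
    v,u=np.mgrid[0:420,0:560]; d=wp["range_z"]; K=wp["intrinsics"]
    c=np.stack([(u-K[0,2])/K[0,0]*d,(v-K[1,2])/K[1,1]*d,d],-1)
    H=np.array(wp["hand_eye"]); t=c@H[:3,:3].T+H[:3,3]
    return t, t@R.from_rotvec(s["tcp_rot"]).as_matrix().T+s["tool_pos"]
E
python3 - <<'E'
from h import *
s=readout.get_state(); wp=vision.read_camera("wrist"); T,P=wcloud(wp,s); z=P[...,2]; c=cab(P)
d=wp["range_z"]>0
k=d&(z>.1)&(z<.125)&(np.abs(T[...,1])<.03)&(np.indices(z.shape)[0]<250)
k2=k&(np.abs(T[...,1])<.012)
print("bar tool",np.percentile(T[k2],[2,50,98],axis=0),"cab",np.percentile(c[k2],[2,50,98],axis=0),np.percentile(z[k2],[50,95]))
# front edge of top panel: z~.15
k=d&(np.abs(z-.15)<.006)&(np.indices(z.shape)[0]<250)
for y in np.arange(-.06,.16,.02):
    kk=k&(np.abs(c[...,1]-y)<.004)
    if kk.sum()>5: print(round(y,2),c[kk][:,0].min().round(4),np.sort(c[kk][:,0])[:3].round(4), np.median(z[kk]).round(4))
E
```

```text
bar tool [[-0.04962413 -0.00022691  0.13173834]
 [ 0.01400298  0.00497501  0.13375988]
 [ 0.06845304  0.01025141  0.13715297]] cab [[-0.07933362 -0.0547911 ]
 [-0.07379489  0.00882349]
 [-0.06861463  0.06327025]] [0.11736268 0.11897685]
-0.04 -0.0023 [-0.0023 -0.0023 -0.0022] 0.1508
-0.02 -0.0022 [-0.0022 -0.0022 -0.0021] 0.1508
0.0 -0.0022 [-0.0022 -0.0021 -0.0021] 0.1508
0.02 -0.0021 [-0.0021 -0.0021 -0.0021] 0.1508
0.04 -0.0023 [-0.0023 -0.0023 -0.0022] 0.1508
0.06 -0.0025 [-0.0025 -0.0023 -0.0022] 0.1508
0.08 -0.0022 [-0.0022 -0.002  -0.002 ] 0.1508
0.1 -0.0022 [-0.0022 -0.0021 -0.002 ] 0.1508
0.12 -0.0022 [-0.0022 -0.0022 -0.0021] 0.1508
0.14 -0.0023 [-0.0023 -0.002  -0.0019] 0.1508
```

Emit:
{"name": "carry_out", "arguments": {
  "deltas": [
    [[0,0.005,0.04,0,0.7],[0,0.005,0.08,0,0.7],[0,0.005,0.12,0,0.7],[0,0.005,0.145,0,0.7],[0,0.005,0.156,0,0.7],[0,0.005,0.156,0,0.7]]
  ]
}}

```text
time: 3.6
tool_pos: [0.4749, -0.0322, 0.0974]
tcp_rot: [-0.273, -3.129, -0.002]
wrist_force: [-4.1, 0.9, 10.7]
gripper_width: 0.295
```

Emit:
{"name": "carry_out", "arguments": {
  "deltas": [
    [[0,0,0,0,1],[0,0,0,0,1],[0,0,0,0,1],[0,0,0,0,1]]
  ]
}}

```text
time: 4.1
tool_pos: [0.4761, -0.0329, 0.0968]
tcp_rot: [0.275, 3.128, 0.0]
wrist_force: [-3.8, 0.1, 9.8]
gripper_width: 0.101
```

```bash
python3 - <<'E'
from h import *
s=readout.get_state(); print(s["wrist_force"],s["moment"])
wp=vision.read_camera("wrist"); save(wp,"w2.png")
p=vision.read_camera("scene"); save(p,"s2.png",(150,120,400,300),3)
E
```

```text
[-3.77033224  0.14137191  9.76100631] [-0.01314154  0.60347059 -0.00497435]
```

View pics/w2.png

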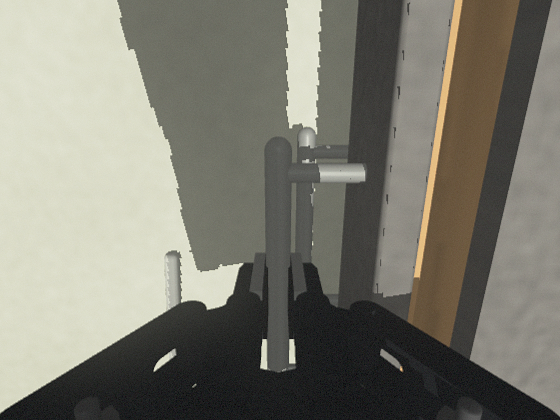

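View pics/s2.png

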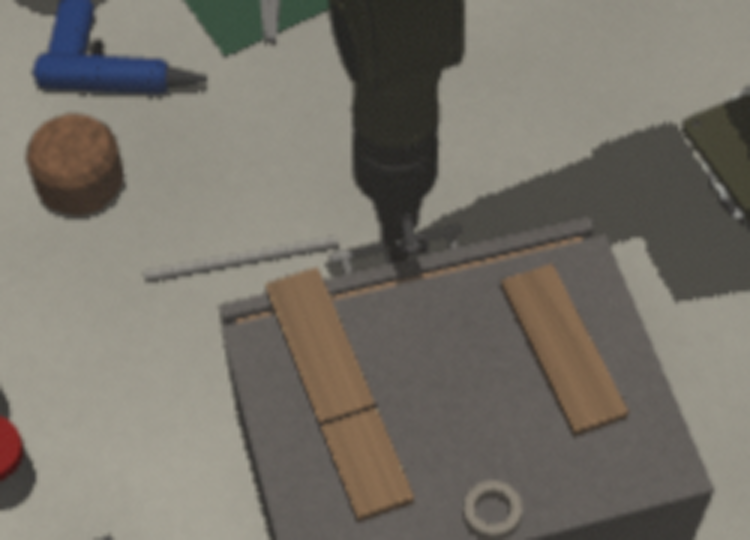

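The jaws straddle the bar at rows 140–370, column 278. There is also 10 N upward, probably the finger linkage resting on the drawer front. I'll reopen slightly, lift 5 mm and grip again.

Emit:
{"name": "carry_out", "arguments": {
  "deltas": [
    [[0,0,0,0,0.75],[0,0,-0.003,0,0.75],[0,0,-0.006,0,0.75],[0,0,-0.006,0,0.75]]
  ]
}}

```text
time: 4.7
tool_pos: [0.4761, -0.0333, 0.1016]
tcp_rot: [0.275, 3.129, 0.0]
wrist_force: [-0.3, -0.3, 0.6]
gripper_width: 0.248
```

Emit:
{"name": "carry_out", "arguments": {
  "deltas": [
    [[0,0,0,0,1],[0,0,0,0,1],[0,0,0,0,1]]
  ]
}}

```text
time: 5.08
tool_pos: [0.4759, -0.0333, 0.1015]
tcp_rot: [0.275, 3.129, 0.0]
wrist_force: [-0.6, 1.3, 3.8]
gripper_width: 0.1
```

Emit:
{"name": "carry_out", "arguments": {
  "deltas": [
    [[0,-0.012,0,0,1],[0,-0.03,0,0,1],[0,-0.05,0,0,1],[0,-0.07,0,0,1],[0,-0.09,0,0,1],[0,-0.11,0,0,1],[0,-0.13,0,0,1],[0,-0.145,0,0,1],[0,-0.155,0,0,1],[0,-0.163,0,0,1],[0,-0.169,0,0,1],[0,-0.169,0,0,1]]
  ]
}}

```text
time: 6.58
tool_pos: [0.4462, -0.2009, 0.1015]
tcp_rot: [0.277, 3.129, -0.003]
wrist_force: [-1.4, -0.7, 5.4]
gripper_width: 0.095
```

Emit:
{"name": "carry_out", "arguments": {
  "deltas": [
    [[0,-0.003,0,0,1],[0,-0.006,0,0,1],[0,-0.006,0,0,1],[0,-0.006,0,0,1]]
  ]
}}

```text
time: 7.08
tool_pos: [0.4452, -0.2064, 0.1015]
tcp_rot: [0.276, 3.129, -0.002]
wrist_force: [-1.1, -0.0, 5.0]
gripper_width: 0.1
```

Emit:
{"name": "carry_out", "arguments": {
  "deltas": [
    [[0,-0.003,0,0,1],[0,-0.003,0,0,1],[0,-0.003,0,0,1]]
  ]
}}

```text
time: 7.45
tool_pos: [0.4447, -0.2092, 0.1015]
tcp_rot: [0.276, 3.129, -0.002]
wrist_force: [-1.0, 0.3, 5.5]
gripper_width: 0.099
```

Emit:
{"name": "carry_out", "arguments": {
  "deltas": [
    [[0,0.002,0,0,0.7],[0,0.002,0,0,0.7],[0,0.002,-0.03,0,0.7],[0,0.002,-0.08,0,0.7],[0,0.002,-0.13,0,0.7],[0,0.002,-0.17,0,0.5],[0,0.002,-0.17,0,0.3]]
  ]
}}

```text
time: 8.32
tool_pos: [0.447, -0.2076, 0.2744]
tcp_rot: [0.275, 3.123, -0.004]
wrist_force: [-0.1, -0.2, 0.2]
gripper_width: 0.691
```

```bash
python3 - <<'E'
from h import *
s=readout.get_state(); print(s["time"],s["tool_pos"],R.from_rotvec(s["tcp_rot"]).as_matrix().round(3))
for n in("top","scene"):
    p=vision.read_camera(n); save(p,n+"3.png"); P=cloud(p); c=cab(P); z=P[...,2]
    k=(p["range_z"]>0)&(z>.1)&(z<.125)&(c[...,0]<-.23)&(c[...,0]>-.28)&(np.abs(c[...,1])<.07); 
    if k.any(): print("bar",k.sum(),np.percentile(c[k],[2,50,98],axis=0))
    mb=(z>.158)&(z<.172)&(c[...,0]>-.1)&(c[...,0]<.25)&(np.abs(c[...,1]+.095)<.06)
    nn,l,st,ce=cv2.connectedComponentsWithStats(mb.astype(np.uint8)); k=1+np.argmax(st[1:,4]); X=P[l==k]; r=cv2.minAreaRect(X[:,:2].astype(np.float32)); print("board",r,cab(np.array(r[0])))
    m=spotter.regions_of("board",p)
    for o in m[:3]: print("reg",o["at"],o["conf"],o["pixels"].sum())
E
```

```text
8.325 [ 0.44702191 -0.20763487  0.27443542] [[-0.985  0.175  0.006]
 [ 0.175  0.985 -0.003]
 [-0.006 -0.002 -1.   ]]
bar 114 [[-0.25226639 -0.06277043]
 [-0.24523085  0.01775872]
 [-0.23076058  0.06032015]]
board ((0.5993092656135559, 0.10705382376909256), (0.24076101183891296, 0.05727528780698776), 83.8069839477539) [ 0.09046609 -0.09750681]
reg [120.5, 236.0] 0.87 1069
reg [245.4, 172.0] 0.81 1251
bar 168 [[-2.51549923e-01 -6.15364127e-02]
 [-2.43723995e-01  1.17766060e-04]
 [-2.33868448e-01  6.13211222e-02]]
board ((0.5995020270347595, 0.10740096122026443), (0.2434276044368744, 0.051604121923446655), 84.75923919677734) [ 0.09084154 -0.09763599]
reg [416.2, 381.8] 0.9 1722
reg [242.8, 107.5] 0.67 401
reg [260.5, 250.0] 0.66 1746
```

View pics/top3.png

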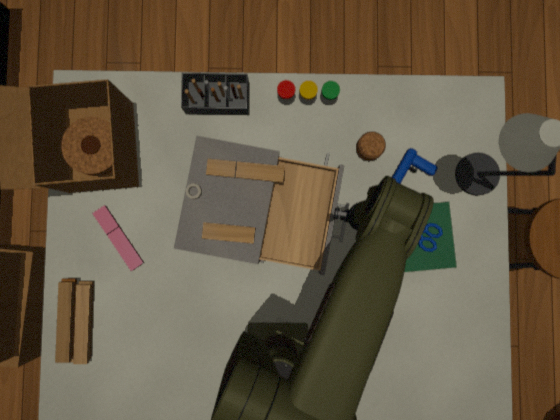

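Emit:
{"name": "carry_out", "arguments": {
  "deltas": [
    [[-0.007,0.034,0,-8,0.2],[-0.015,0.068,0,-16,0.2],[-0.022,0.102,0,-24,0.2],[-0.03,0.136,0,-32,0.2],[-0.037,0.169,0,-40,0.2],[-0.045,0.203,0,-48,0.2],[-0.052,0.237,0,-56,0.2],[-0.06,0.271,0,-64,0.2],[-0.067,0.305,0,-72,0.2],[-0.075,0.339,0,-80,0.2],[-0.082,0.373,0,-88,0.2],[-0.089,0.4066,0,-94.9,0.2]]
  ]
}}

```text
time: 10.02
tool_pos: [0.6032, 0.179, 0.2691]
tcp_rot: [2.122, -2.312, -0.002]
wrist_force: [-0.7, 0.2, 0.8]
gripper_width: 0.805
```

Emit:
{"name": "carry_out", "arguments": {
  "deltas": [
    [[0,0,0,0,0.2],[0,0,0,0,0.2]]
  ]
}}

```text
time: 10.28
tool_pos: [0.6029, 0.1776, 0.2698]
tcp_rot: [2.116, -2.318, -0.002]
wrist_force: [-1.2, 1.1, -0.4]
gripper_width: 0.8
```

```bash
cat >> h.py <<'E'
def meas(name):
    s=readout.get_state(); wp=vision.read_camera("wrist"); save(wp,name); T,P=wcloud(wp,s)
    M=R.from_rotvec(s["tcp_rot"]).as_matrix()
    print("t",s["time"],"tcp",s["tool_pos"].round(4) if hasattr(s["tool_pos"],"round") else s["tool_pos"],"x",M[:,0].round(4),"z",M[:,2].round(4),"w",s["gripper_width"],"F",np.round(s["wrist_force"],1))
    return s,wp,T,P
E
python3 - <<'E'
from h import *
s,wp,T,P=meas("w4.png"); np.savez("w4.npz",T=T,P=P,img=wp["img"],d=wp["range_z"])
print(s["joints"])
for o in spotter.pinpoint("line",wp)[:3]: u,v=o["at"]; print(o["at"],o["conf"],T[int(v),int(u)],P[int(v),int(u)],cab(P[int(v),int(u)]))
E
```

```text
t 10.275 tcp [0.6029 0.1776 0.2698] x [-0.0906 -0.9959  0.0017] z [-0.003  -0.0014 -1.    ] w 0.799768009239129 F [-1.2  1.1 -0.4]
[ 2.86746484e-01  4.36701221e-01  2.26876519e-01  1.36422579e+00
 -4.87419488e-04 -1.19332224e+00]
[272.3, 156.0] 0.86 [ 0.0405971  -0.00461506  0.10460728] [0.60348816 0.13661746 0.16521349] [ 0.12030409 -0.09645953]
[416.0, 397.0] 0.66 [-0.37404204  0.22499655  0.25558809] [0.41193773 0.57014504 0.01420165] [0.51371064 0.16783494]
```

View pics/w4.png

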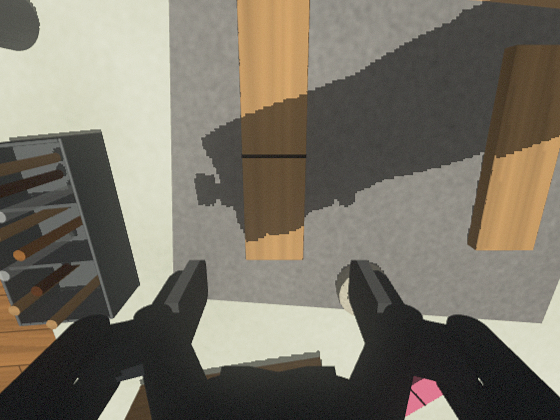

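```bash
python3 - <<'E'
from h import *
z=np.load("w4.npz"); T,P,d=z["T"],z["P"],z["d"]; h=P[...,2]; r=np.indices(h.shape)[0]
k=(d>0)&(h>.158)&(h<.172)&(np.abs(T[...,1])<.05)&(r<258)
xs,cs,ws=[],[],[]
for row in range(5,250,5):
    q=T[row][k[row]]
    if len(q)>20: xs.append(np.median(q[:,0]));cs.append((q[:,1].max()+q[:,1].min())/2);ws.append(np.ptp(q[:,1]))
a=np.polyfit(xs,cs,1); print("centre y(x)=",a,np.degrees(np.arctan(a[0])),"width",np.median(ws),"top z",np.median(h[k]),"cab z",np.median(h[(d>0)&(np.abs(h-.15)<.006)&(r<250)]))
print("rear end",T[k][:,0].min())
E
```

```text
centre y(x)= [ 0.00038656 -0.00352865] 0.022148074618547918 width 0.04907319380546301 top z 0.16477158946242987 cab z 0.15078431831920175
rear end -0.04700698550334147
```

Emit:
{"name": "carry_out", "arguments": {
  "deltas": [
    [[0,-0.0035,0.03,0,0.3],[0,-0.0035,0.06,0,0.3],[0,-0.0035,0.085,0,0.3],[0,-0.0035,0.1,0,0.3],[0,-0.0035,0.11,0,0.3],[0,-0.0035,0.116,0,0.3],[0,-0.0035,0.116,0,0.3]]
  ]
}}

```text
time: 11.25
tool_pos: [0.6074, 0.1778, 0.1555]
tcp_rot: [-2.119, 2.319, -0.0]
wrist_force: [0.6, 0.7, 0.4]
gripper_width: 0.698
```

Emit:
{"name": "carry_out", "arguments": {
  "deltas": [
    [[0,0,0.001,0,0.3],[0,0,0.002,0,0.3],[0,0,0.002,0,0.3]]
  ]
}}

```text
time: 11.62
tool_pos: [0.6073, 0.1779, 0.1535]
tcp_rot: [-2.119, 2.319, -0.0]
wrist_force: [-0.7, -0.1, -0.3]
gripper_width: 0.702
```

Emit:
{"name": "carry_out", "arguments": {
  "deltas": [
    [[0,0,0.001,0,0.3],[0,0,0.002,0,0.3],[0,0,0.002,0,0.3]]
  ]
}}

```text
time: 12.0
tool_pos: [0.6071, 0.1778, 0.1512]
tcp_rot: [2.119, -2.319, -0.0]
wrist_force: [-0.5, -0.2, 0.6]
gripper_width: 0.698
```

Emit:
{"name": "carry_out", "arguments": {
  "deltas": [
    [[0,0,0.001,0,0.3],[0,0,0.002,0,0.3],[0,0,0.002,0,0.3]]
  ]
}}

```text
time: 12.38
tool_pos: [0.6071, 0.1778, 0.1492]
tcp_rot: [2.119, -2.319, -0.0]
wrist_force: [0.0, -0.6, 0.4]
gripper_width: 0.699
```

Emit:
{"name": "carry_out", "arguments": {
  "deltas": [
    [[0,0,0.001,0,0.3],[0,0,0.002,0,0.3],[0,0,0.002,0,0.3]]
  ]
}}

```text
time: 12.75
tool_pos: [0.6072, 0.1778, 0.1472]
tcp_rot: [2.119, -2.319, -0.0]
wrist_force: [-0.7, -0.1, -0.9]
gripper_width: 0.7
```

Emit:
{"name": "carry_out", "arguments": {
  "deltas": [
    [[0,0,0,0,0.36],[0,0,0,0,0.42],[0,0,0,0,0.6],[0,0,0,0,0.8],[0,0,0,0,0.8]]
  ]
}}

```text
time: 13.38
tool_pos: [0.6074, 0.1779, 0.1478]
tcp_rot: [-2.119, 2.319, -0.0]
wrist_force: [-0.9, 0.1, 5.4]
gripper_width: 0.572
```

```bash
python3 - <<'E'
from h import *
s,wp,T,P=meas("w5.png")
p=vision.read_camera("scene"); save(p,"s5.png",(190,170,400,340),3.7)
E
```

```text
t 13.375 tcp [0.6074 0.1779 0.1478] x [-9.000e-02 -9.959e-01 -3.000e-04] z [ 6.e-04  2.e-04 -1.e+00] w 0.5716025004017631 F [-0.9  0.1  5.4]
```

View pics/w5.png

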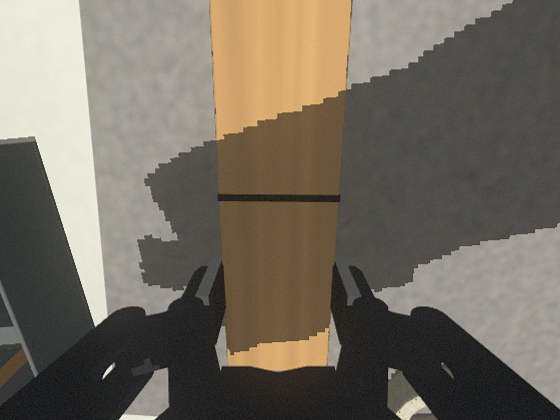

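View pics/s5.png

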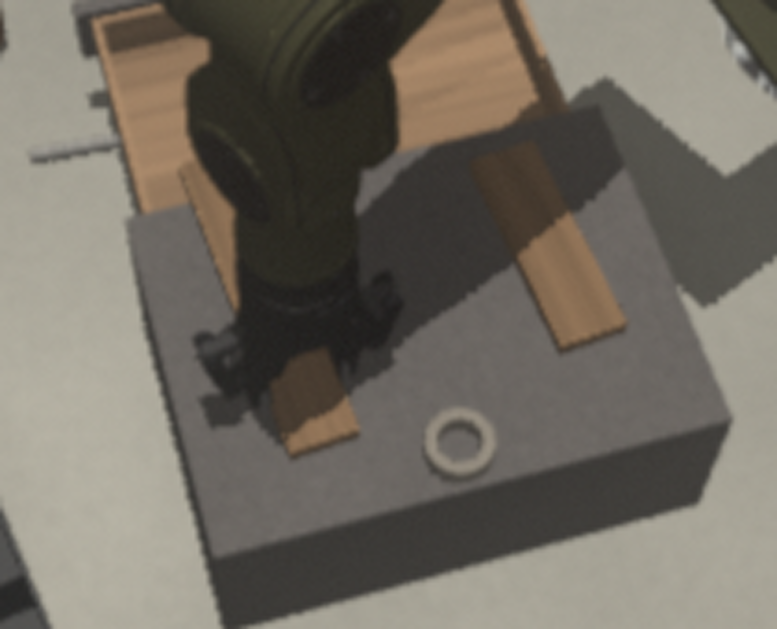

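Gripped: the jaws sit either side of the board at row 290, and the line is visible ahead at row 198. Now I'll slide it most of the way and square it.

Emit:
{"name": "carry_out", "arguments": {
  "deltas": [
    [[0.004,0.0003,0,0.3,0.8],[0.012,0.001,0,0.7,0.8],[0.022,0.0018,0,1.2,0.8],[0.032,0.0027,0,1.7,0.8],[0.042,0.0036,0,2.2,0.8],[0.052,0.0045,0,2.7,0.8],[0.062,0.0053,0,3.2,0.8],[0.072,0.0062,0,3.7,0.8],[0.082,0.007,0,4.2,0.8],[0.092,0.0079,0,4.7,0.8],[0.1,0.0085,0,4.85,0.8],[0.1,0.0085,0,4.85,0.8]]
  ]
}}

```text
time: 14.98
tool_pos: [0.5899, 0.0778, 0.1478]
tcp_rot: [-2.017, 2.408, -0.002]
wrist_force: [0.0, 0.8, 5.9]
gripper_width: 0.569
```

```bash
cat > m.py <<'E'
import sys
from h import *
s,wp,T,P=meas(sys.argv[1]); d=wp["range_z"]>0; h=P[...,2]; c=cab(P); r,cc=np.indices(h.shape)
print("cab tcp",cab(s["tool_pos"]),"moment",np.round(s["moment"],2))
g=wp["img"].astype(float).mean(2)
def row_T(u,v,z):  # intersect pixel ray with height z -> cab
    K=wp["intrinsics"]; H=np.array(wp["hand_eye"]); M=R.from_rotvec(s["tcp_rot"]).as_matrix()
    a=M@H[:3,:3]@np.linalg.inv(K)@np.array([u,v,1.]); o=M@H[:3,3]+s["tool_pos"]; return o+a*(z-o[2])/a[2]
L=spotter.pinpoint("line",wp)
for o in L[:2]:
    u,v=o["at"]; print("pin",o["at"],o["conf"],cab(row_T(u,v,.1648)))
u0,v0=L[0]["at"]; pts=[]
for u in range(int(u0)-40,int(u0)+41,8):
    vv=np.arange(max(int(v0)-20,0),int(v0)+21); pr=g[vv,u]; b=np.percentile(pr,70)-pr; b[b<.5*b.max()]=0; v=(b*vv).sum()/b.sum(); pts.append(cab(row_T(u,v,.1648)))
pts=np.array(pts); print("line cab x",np.median(pts[:,0]),"slope deg",np.degrees(np.arctan(np.polyfit(pts[:,1],pts[:,0],1)[0])))
k=d&(np.abs(h-.1508)<.005)
E=[]
for u in range(20,545,10):
    q=np.where(k[:260,u])[0]
    if len(q)>3:
        # contiguous topmost
        v=q.min()
        if v>3: E.append((u,v,*cab(row_T(u,v-.5,.1508))))
E=np.array(E); 
if len(E): print(E[::4].round(4).tolist()); print("edge med x",np.median(E[:,2]))
kb=d&(h>.158)&(h<.172)&(np.abs(T[...,1])<.05)&(r<250)
print("board top z front/back",[np.median(h[kb&(np.abs(T[...,0]-x)<.01)]).round(4) for x in(.03,.06,.09,.12)])
E
python3 m.py w6.png
```

```text
t 14.975 tcp [0.5899 0.0778 0.1478] x [-1.751e-01 -9.845e-01  5.000e-04] z [ 8.e-04 -7.e-04 -1.e+00] w 0.5685439585161984 F [0.  0.8 5.9]
cab tcp [ 0.0600223  -0.09330375] moment [ 0.09  0.09 -0.01]
pin [279.0, 197.3] 0.65 [ 0.01839334 -0.0928775 ]
line cab x 0.01861506943096812 slope deg 0.704061885155644
[[90.0, 143.0, -0.0025, -0.1752], [130.0, 143.0, -0.0025, -0.1578], [170.0, 143.0, -0.0025, -0.1403], [210.0, 144.0, -0.0021, -0.1229], [360.0, 143.0, -0.0024, -0.0575], [400.0, 143.0, -0.0024, -0.0401], [440.0, 143.0, -0.0024, -0.0227], [480.0, 143.0, -0.0023, -0.0053], [520.0, 143.0, -0.0023, 0.0121]]
edge med x -0.002388440240648435
board top z front/back [np.float64(0.1648), np.float64(0.1648), np.float64(0.1648), np.float64(0.1648)]
```

View pics/w6.png

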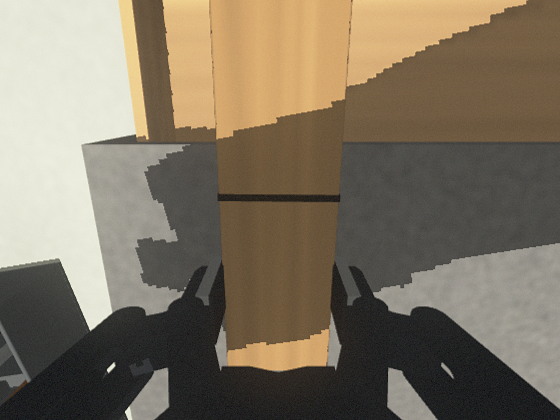

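The line is at row 197 and the front edge at row 143, square. There are 21 mm left to go.

Emit:
{"name": "carry_out", "arguments": {
  "deltas": [
    [[0.004,0,0,0,0.8],[0.008,0,0,0,0.8],[0.012,0,0,0,0.8],[0.016,0,0,0,0.8],[0.019,0,0,0,0.8],[0.021,0,0,0,0.8],[0.021,0,0,0,0.8],[0.021,0,0,0,0.8],[0.021,0,0,0,0.8]]
  ]
}}

```text
time: 16.2
tool_pos: [0.5864, 0.0581, 0.1478]
tcp_rot: [-2.018, 2.406, -0.0]
wrist_force: [1.1, 1.1, 5.0]
gripper_width: 0.567
```

```bash
python3 m.py w7.png; python3 - <<'E'
from h import *
for n in("top","scene"):
    p=vision.read_camera(n); save(p,n+"7.png"); P=cloud(p); c=cab(P); z=P[...,2]
    k=(p["range_z"]>0)&(z>.1)&(z<.125)&(c[...,0]<-.23)&(c[...,0]>-.28)&(np.abs(c[...,1])<.07)
    if k.any(): print("bar",np.median(c[k],axis=0))
E
```

```text
t 16.2 tcp [0.5864 0.0581 0.1478] x [-1.743e-01 -9.847e-01 -7.000e-04] z [ 1.1e-03  6.0e-04 -1.0e+00] w 0.5670744392766547 F [1.1 1.1 5. ]
cab tcp [ 0.04006045 -0.09334031] moment [ 0.49  0.05 -0.02]
pin [278.2, 197.8] 0.87 [-0.00138613 -0.09327771]
line cab x -0.001340704317328837 slope deg 0.5456772913113841
[[90.0, 189.0, -0.0018, -0.179], [130.0, 186.0, -0.0032, -0.1606], [170.0, 186.0, -0.0032, -0.1424], [210.0, 186.0, -0.0032, -0.1242], [360.0, 186.0, -0.0032, -0.0561], [400.0, 186.0, -0.0032, -0.038], [440.0, 186.0, -0.0032, -0.0198], [480.0, 186.0, -0.0032, -0.0017], [520.0, 187.0, -0.0027, 0.0166]]
edge med x -0.003173738581803983
board top z front/back [np.float64(0.1648), np.float64(0.1648), np.float64(0.1648), np.float64(0.1648)]
bar [-0.24591744 -0.00147054]
bar [-0.24399608  0.05353487]
```

View pics/w7.png

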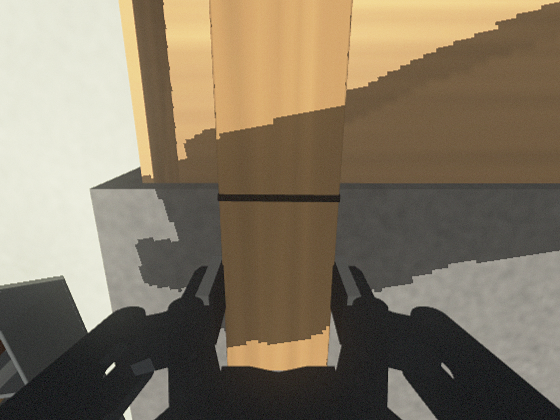

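View pics/scene7.png

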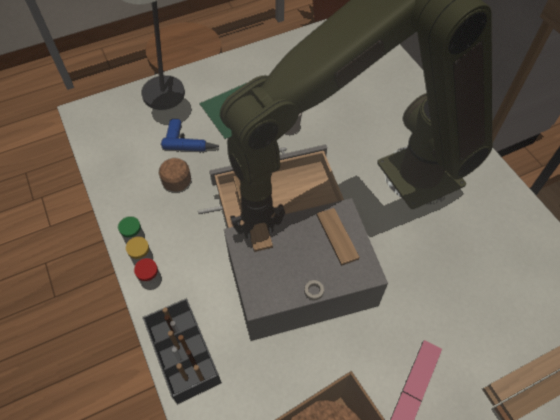

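Emit:
{"name": "carry_out", "arguments": {
  "deltas": [
    [[0.0012,0,0,0,0.8],[0.0012,0,0,0,0.8],[0.0012,0,0,0,0.8],[0.0012,0,0,0,0.8],[0.0012,0,0,0,0.8],[0.0012,0,0,0,0.8]]
  ]
}}

```text
time: 17.15
tool_pos: [0.5862, 0.0572, 0.1478]
tcp_rot: [-2.018, 2.406, 0.0]
wrist_force: [0.7, 2.5, 5.8]
gripper_width: 0.567
```

```bash
python3 m.py w8.png
```

```text
t 17.15 tcp [0.5862 0.0572 0.1478] x [-0.1741 -0.9847 -0.0011] z [ 0.0011  0.001  -1.    ] w 0.5674862663070596 F [0.7 2.5 5.8]
cab tcp [ 0.03908324 -0.09332354] moment [ 0.57  0.04 -0.04]
pin [278.5, 198.0] 0.88 [-0.00229629 -0.09314678]
line cab x -0.0023283808349170054 slope deg 0.6531130066060397
[[90.0, 190.0, -0.0023, -0.1791], [130.0, 188.0, -0.0032, -0.1607], [170.0, 188.0, -0.0032, -0.1425], [210.0, 188.0, -0.0032, -0.1243], [360.0, 188.0, -0.0032, -0.0561], [400.0, 188.0, -0.0032, -0.0379], [440.0, 188.0, -0.0032, -0.0197], [480.0, 188.0, -0.0032, -0.0015], [520.0, 188.0, -0.0032, 0.0166]]
edge med x -0.003239283616940431
board top z front/back [np.float64(0.1648), np.float64(0.1648), np.float64(0.1648), np.float64(0.1647)]
```

The line lies within 0 to 1 mm of the edge, depending on which edge reading is used. The board is level, gripped and still, and the drawer is at its stop, so I'm handing in.

```bash
python3 -c "
from rig import order; print(order.job_done())"
```

```text
the job is handed in; nothing more can be done
None
```

I pulled the upper drawer out to its stop and slid the lined board out until its pencil line lay over the cabinet's front edge. I turned it about 5° on the way to square it, then handed the job in with the gripper still holding it. The hand-in reports no verdict, so these are my own last checks.

| Check | Last reading |
|---|---|
| Pencil line vs front edge | 0 to 1 mm off; two edge readings differ by about 1 mm; limit 6 mm |
| Squareness | about 0.7° off; limit 5° |
| Board flat | top level to within 0.1 mm over the 90 mm measured |
| Grip | board held between the fingers at their normal grip; about 6 N light downward push |
| Upper drawer | about 195 to 198 mm open |
| Time | about 17 s of 48 s |

- **Drawer stop:** I took it as fully out from the handle position. The pull force never rose clearly at the end.
- **First grip on the handle:** it pressed on something with about 10 N, probably the drawer front. I reopened the fingers, lifted 6 mm and gripped again before pulling.
- **Everything else:** the last scene picture showed nothing out of place. I did not measure the bystanders, the other board or the lower drawer again.

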